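Hold the spring clip open around the edge of the job card

ROBOT

A 7-joint arm with a two-finger parallel gripper is mounted at the origin on the work surface. World frame = base frame: x ahead of the robot, y to its left, z up, the work surface at z = 0. Lengths are in m, angles in rad, forces in N, time in s.
With the tool pointing down it reaches from about 0.4 to 0.85 m from the base axis. Payload 10.4 kg.
Tool frame: the origin (TCP) lies midway between the tips of the shut fingers; the grasp point (between the pads) lies 19 mm behind it; z points along the fingers, y is the direction in which the jaws open and shut (so a half turn about z gives the same grasp; the last joint's range is limited). The gripper opens to 87 mm and grips with 3 to 60 N. Pads are 19 mm wide; open, the fingers measure 117 mm over their backs; the gripper's body (75 mm by 190 mm) begins 51 mm behind the grasp point.
Start: joints at [-1.27, 0.332, -0.065, 1.46, 0.022, 1.35, -0.088], TCP at [0.199, 0.593, 0.223] pointing down, gripper open.
Joint ranges: [-2.6, 2.6], [-0.5, 2.12], [-1.47, 1.34], [0.16, 2.42], [-1.27, 4.41], [0.06, 2.06], [-2.6, 2.6]. Speed limits (rad/s): [2.22, 2.22, 2.79, 2.79, 3.14, 3.14, 3.14].

INTERFACE

Orientations are given as a unit quaternion [x, y, z, w].
In Python, from bench import r gives the robot as it stands.
- The arm moves only by the tool step_arm, never from a script. Its argument "increments" is a list of rows, each a list of 2 entries, a list of its own where there are three numbers: the shift along the tool's x, y, z in m, then the turn, a rotation vector about the tool's x, y, z in rad. A call has 1 to 5 rows; each row is the pose to reach, as a shift and turn from the pose measured when the call began, along the tool's axes at that moment; what a row does not reach only later rows make up. A row lasts 1/10 s, in which the tool goes at most 50 mm and 8.59 degrees, less where a joint would pass 70% of its speed; a pose out of reach is approached as far as the arm can. A call with a gripper value outside its range is refused whole. "hand" is the closure, from -1 (fully open) to 1 (shut), so that 0 is half open, set as the call begins (left out, the last holds). The fingers move at their own pace and stop on an object; "grip_force" is the grip in N (left out, the last holds). Time passes only in rows, so rows that repeat a pose let the fingers close. It gives the time, the measured TCP pose, the force and the opening at its end, in the units of the state.
- r.read_state(): the state, without advancing time (a new reading comes with each control period).
- r.camera(name): name is "scene" or "top"; returns a dict with "pixels" (400x640x3 uint8, blue, green, red), "camera_matrix" (3x3 intrinsics, pixels), "k1" (the pictures are not rectified: a ray, as slopes to the right and down, at radius r is drawn at 1 + k1 r^2 times it, then the intrinsics apply), "extrinsics" (4x4, takes a point from camera to world coordinates). Camera axes: x right, y up, looking along -z (the intrinsics and any distortion apply to the point x, -y, -z); pixel columns grow to the right and rows downward; lengths in m; the calibration is good to about 2 mm. A picture is of the moment at which its call begins. There is no depth.
- r.close_job(): hands the job in, once; it reports no verdict.
The state is a dict: "time": time; "joint_positions": joint angles; "joint_vel": joint speeds; "joint_torque": joint torques, N m; "ee_pos": TCP position; "eef_rot": TCP orientation; "ft_force": force on the tool from outside, world axes, zero at the start; "torque": the same for the moment, N m; "width": finger opening in m.
Only numpy, scipy, OpenCV 4.12 (cv2) and the standard library are available. Lean on these libraries where they do the work, as an engineer would, in place of code of your own. Each camera call takes 0.05 s, during which the arm holds its last target.

TASK

Pick up the larger of the two spring clips by its handles, squeeze it wide open, and bring it to the job card standing in the wooden block so that its open jaws reach past the card's free upright edge, one on each side, about halfway up and touching neither face, ready for me to slip a sample in beside the card. Finish while still holding the clip there, off the bench and gaping: do not let go or let it close. Leave the card's block where it stands and do not disturb the small clip, the steel cup, the bottle or the brush.

Things in the scene. Friction and masses are not known exactly. Their poses are not given: they have to be found in the camera images.
- clip: Larger spring clip, plain steel, 80 g: two bent plates on a hinge pin, 91 mm long. It lies on its side, pin upright, 40 mm tall. Origin: on the hinge axis at the underside. Frame of plate a (its +y side): shut, +x runs along the midline to the jaw tips 48 mm ahead, -x to the handle ends 40 mm behind, z up the pin. As it opens by q the midline's yaw is this frame's yaw minus q/2.
- clip_grip (a point): Spot to squeeze: between the two handles of the larger clip, 30 mm behind the hinge, 20 mm above its underside; axes as clip. Handles span 4 to 36 mm of its height. Shut, they splay backwards in a V, outside width 20 mm at the hinge, 47 mm at the ends; pressed together along y they open the jaws. Fully squeezed they are parallel, about 20 mm outside.
- clip_jaw (a joint): Opening angle between the two plates of the larger clip, rad: 0 shut, 0.6 fully squeezed (a stop). The jaw tips are then about 33 mm apart between centres (about 27 mm clear). A spring drives it shut: squeezing 30 mm behind the hinge takes about 3 N to start and about 9 N to reach the stop.
- clip_tip_a (a point): Centre of the rolled jaw tip (6 mm thick, 40 mm tall) of plate a of the larger clip, halfway up its 40 mm height. Axes as the clip body's.
- clip_tip_b (a point): The same point on the jaw tip of plate b, on the -y side. With the clip shut the two tip centres are 6 mm apart.
- card_stand: Job card in a slotted wooden block, loose on the bench, 0.8 kg. Origin: centre of the block's underside; block 70 (x) by 60 (y) by 40 mm tall. The card is 3 mm thick (faces along +y and -y), stands from 20 to 120 mm above the bench and overhangs the block towards -x: it runs from x = -105 mm (free upright edge) to +30 mm.
- card_edge (a point): Middle of the card's free upright edge, 70 mm above the bench. Axes as the card stand's: +x points from the edge into the card, y is the card's normal, z up.
- small_clip: The smaller spring clip, same shape, 50 mm long and 22 mm tall as it lies; leave it alone. Origin on its hinge axis at the underside, +x to its jaw tips.
- cup: Small open steel cup, 72 mm across, 50 mm tall; leave it alone. Origin: centre of the underside.
- bottle: Dark bottle, 72 mm across, 150 mm tall; leave it alone. Origin: centre of the underside.
- brush: Flat brush lying on the bench; leave it alone. Origin on its underside, handle to its -x.

How it is judged:
By the outcome, as a careful person would: the job done as asked, in the order asked, and still so for the second after the job is handed in, while the arm keeps its last pose, push and grip.
It also fails if it takes over 42 s, if anything falls off the work surface, if the arm or the gripper's body presses on something with over 40 N, if the wrist force passes 120 N, or if a joint passes its speed limit or range.

## Working session

There is one attempt and no reset: what is moved stays moved. The work goes in short steps, Python scripts to look and compute and a tool call to move; the robot and the scene stay as the last step left them, time stands still between calls to the robot, and variables do not carry over. Pictures are saved under pics/ and viewed, and the job is handed in when it is done.

Besides the shell and the picture viewer there is one more tool, called after ">>>" as name(argument=value, ...) on one line, values as JSON. step_arm: Moves the arm, as the interface text tells. Its arguments: {"type":"object","properties":{"increments":{"type":"array"},"hand":{"type":"number"},"grip_force":{"type":"number"}},"required":["increments"]}

```bash
mkdir -p pics; ls
python3 - <<'E'
from bench import r
import cv2,numpy as np
s=r.read_state();print(s)
for n in("scene","top"):
    c=r.camera(n);cv2.imwrite(f"pics/{n}0.png",c["pixels"]);print(n,c["camera_matrix"],c["k1"],c["extrinsics"])
E
```

```text
pics
{'time': 0.0, 'joint_positions': array([-1.26961009,  0.33289015, -0.06469205,  1.46090995,  0.02158089,
        1.34987596, -0.08851667]), 'joint_vel': array([ 0.00159201,  0.00028042,  0.00308667,  0.00151715,  0.00122991,
        0.00019957, -0.00016891]), 'joint_torque': array([-7.79956554e-04, -6.23257613e+01,  2.41310470e-02, -3.89910936e+01,
       -6.13478338e-02,  3.98213882e-02,  1.64878516e-04]), 'ee_pos': array([0.19873484, 0.59217498, 0.22175746]), 'eef_rot': array([ 1.61190800e-01,  9.86923018e-01, -6.88705691e-04, -8.91805237e-05]), 'ft_force': array([ 0.56503332, -0.09824225,  0.31180353]), 'torque': array([ 0.0215819 ,  0.01185192, -0.01704779]), 'width': 0.08704545844663676}
scene [[405.64739738   0.         317.41705327]
 [  0.         405.64739738 195.80775198]
 [  0.           0.           1.        ]] -0.08666933576532854 [[-0.10048261 -0.58216619  0.8068369   1.35608632]
 [ 0.99470688 -0.07629074  0.06883281  0.13380801]
 [ 0.02148205  0.80948271  0.5867506   0.62779537]
 [ 0.          0.          0.          1.        ]]
top [[373.19405212   0.         318.00792276]
 [  0.         373.19405212 201.04161274]
 [  0.           0.           1.        ]] -0.0834872732936059 [[ 0.03432596  0.9793844  -0.19906763  0.389161  ]
 [-0.99939388  0.03248221 -0.0125213   0.0502605 ]
 [-0.005797    0.19937677  0.97990576  1.01894591]
 [ 0.          0.          0.          1.        ]]
```

View pics/scene0.png

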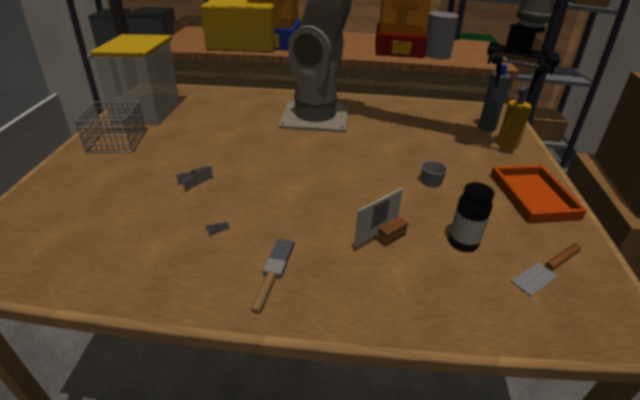

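View pics/top0.png

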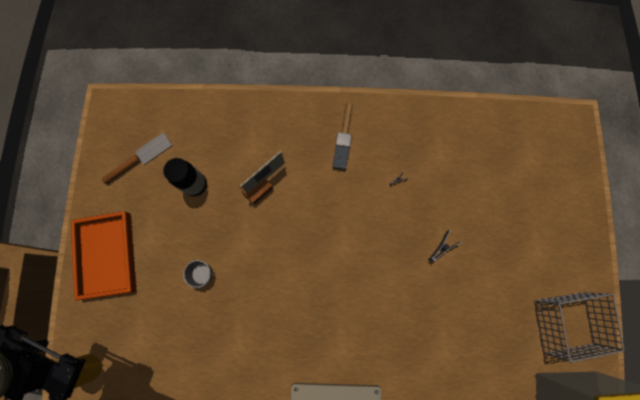

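The top view shows the large clip near (443,247), the small clip near (398,180) and the card and block near (262,178). In the scene view the large clip is near (195,178) and the card near (380,217). I'll enlarge both.

```bash
cat > h.py <<'E'
import cv2,numpy as np
def crop(src,dst,x0,y0,w,h,k):
    im=cv2.imread(src)[y0:y0+h,x0:x0+w]
    im=cv2.resize(im,None,fx=k,fy=k,interpolation=cv2.INTER_CUBIC)
    im=cv2.convertScaleAbs(im,alpha=1.6,beta=10)
    for i in range(0,w,10):
        cv2.line(im,(i*k,0),(i*k,6),(0,255,0),1); cv2.putText(im,str(x0+i),(i*k,18),0,.35,(0,255,0),1)
    for i in range(0,h,10):
        cv2.line(im,(0,i*k),(6,i*k),(0,255,0),1); cv2.putText(im,str(y0+i),(8,i*k+4),0,.35,(0,255,0),1)
    return im if dst is None else cv2.imwrite(dst,im)
CAL={"scene":(np.array([[405.64739738,0,317.41705327],[0,405.64739738,195.80775198],[0,0,1]]),-0.08666933576532854,np.array([[-0.10048261,-0.58216619,0.8068369,1.35608632],[0.99470688,-0.07629074,0.06883281,0.13380801],[0.02148205,0.80948271,0.5867506,0.62779537],[0,0,0,1]])),
"top":(np.array([[373.19405212,0,318.00792276],[0,373.19405212,201.04161274],[0,0,1]]),-0.0834872732936059,np.array([[0.03432596,0.9793844,-0.19906763,0.389161],[-0.99939388,0.03248221,-0.0125213,0.0502605],[-0.005797,0.19937677,0.97990576,1.01894591],[0,0,0,1]]))}
F=np.diag([1,-1,-1.])
def proj(n,P):
    K,k,E=CAL[n];P=np.atleast_2d(P).astype(float)
    R=F@E[:3,:3].T; t=-R@E[:3,3]
    return cv2.projectPoints(P,cv2.Rodrigues(R)[0],t,K,np.array([k,0,0,0.]))[0][:,0]
def ray(n,px):
    K,k,E=CAL[n]
    u=cv2.undistortPoints(np.array([[px]],float),K,np.array([k,0,0,0.]))[0,0]
    return E[:3,3],E[:3,:3]@F@np.array([u[0],u[1],1])
def onz(n,px,z):
    o,d=ray(n,px);return o+d*(z-o[2])/d[2]
E
python3 - <<'E'
from h import *
a=crop("pics/top0.png",None,415,215,60,60,9)
cv2.imwrite("pics/c1.png",a)
crop("pics/scene0.png","pics/c2.png",165,155,60,45,13)
crop("pics/top0.png","pics/c3.png",230,140,70,70,8)
crop("pics/scene0.png","pics/c4.png",340,180,80,70,8)
E
```

```text
(no output)
```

View pics/c1.png

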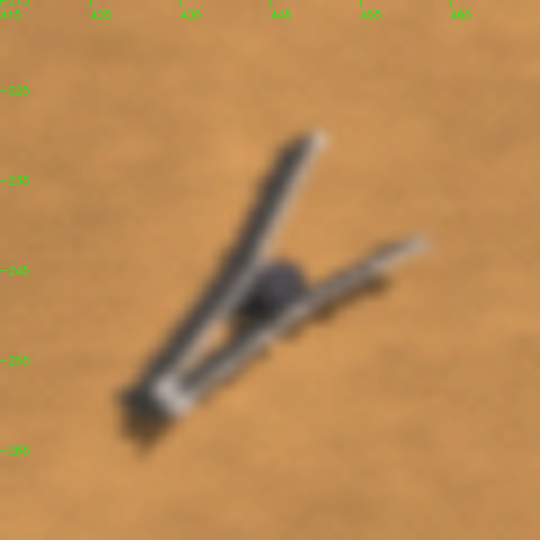

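View pics/c2.png

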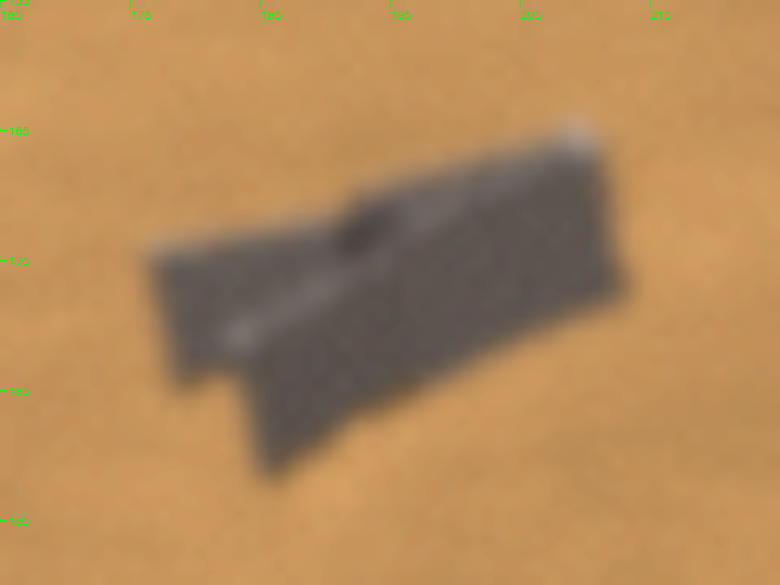

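View pics/c3.png

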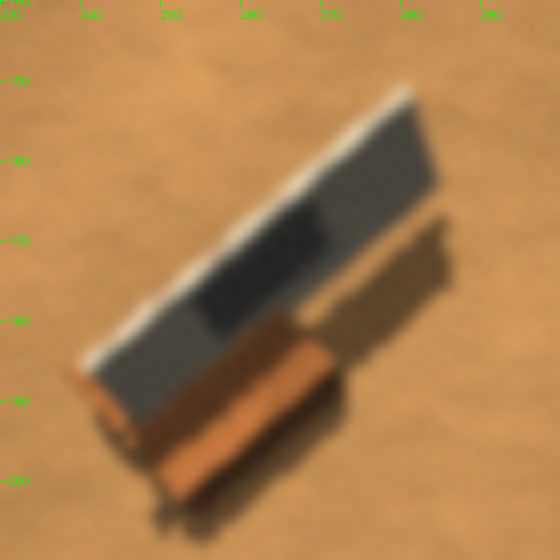

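View pics/c4.png

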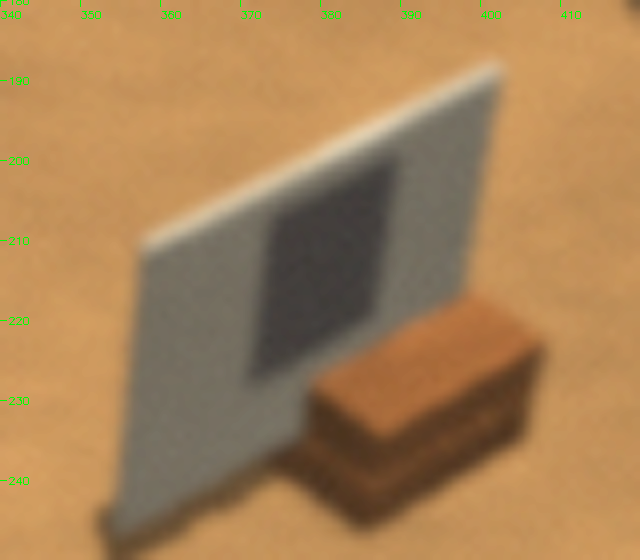

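Run:
```python
from h import *
from scipy.optimize import least_squares
np.set_printoptions(precision=4,suppress=True)
for n,p,z in [("top",(433.7,258.5),.04),("top",(450.5,230.3),.036),("top",(462,242),.036),("scene",(209.5,165.5),.036),("scene",(183,180.5),.04),("scene",(177,174),.036)]: print(n,p,onz(n,p,z))
print('card')
for n,p,z in [("top",(281,150.8),.12),("top",(240.3,186),.12),("scene",(357.7,210.5),.12),("scene",(401,188.5),.12),("scene",(353.5,247),.02),("top",(284.5,163),.02)]: print(n,p,onz(n,p,z))
```

```text
top (433.7, 258.5) [ 0.4447 -0.2451  0.04  ]
top (450.5, 230.3) [ 0.5209 -0.2935  0.036 ]
top (462, 242) [ 0.4905 -0.3237  0.036 ]
scene (209.5, 165.5) [ 0.4391 -0.2458  0.036 ]
scene (183, 180.5) [ 0.5258 -0.2886  0.04  ]
scene (177, 174) [ 0.4922 -0.3191  0.036 ]
card
top (281, 150.8) [0.6986 0.16   0.12  ]
top (240.3, 186) [0.6036 0.2565 0.12  ]
scene (357.7, 210.5) [0.698  0.1609 0.12  ]
scene (401, 188.5) [0.6063 0.255  0.12  ]
scene (353.5, 247) [0.6997 0.1599 0.02  ]
top (284.5, 163) [0.6974 0.1604 0.02  ]
```

```bash
cat > go.py <<'E'
# usage: go.py x y z yawdeg(tool y axis) n : rows toward target
import sys,numpy as np
from bench import r
from scipy.spatial.transform import Rotation as R
np.set_printoptions(precision=4,suppress=True)
s=r.read_state();q=R.from_quat(s["eef_rot"]);M=q.as_matrix()
print("t",s["time"],"tcp",s["ee_pos"],"yaw_y",np.degrees(np.arctan2(M[1,1],M[0,1])),"z",M[:,2],"w",s["width"],"F",s["ft_force"])
print("q",s["joint_positions"])
if len(sys.argv)>4:
    x,y,z,a=map(float,sys.argv[1:5]);a=np.radians(a)
    Y=np.array([np.cos(a),np.sin(a),0]);Z=np.array([0,0,-1.]);T=np.stack([np.cross(Y,Z),Y,Z],1)
    print("shift",M.T@(np.array([x,y,z])-s["ee_pos"]),"turn",(q.inv()*R.from_matrix(T)).as_rotvec())
E
python3 go.py 0.36 0.44 0.25 45
```

```text
t 0.1 tcp [0.1988 0.5922 0.2218] yaw_y 71.44855671007996 z [-0.0003 -0.0012 -1.    ] w 0.08679999479653297 F [ 0.524  -1.2853 -0.1323]
q [-1.2696  0.3328 -0.0647  1.4609  0.0216  1.3499 -0.0885]
shift [-0.2013 -0.093  -0.028 ] turn [-0.0012  0.0004  0.4616]
```

>>> step_arm(increments=[[[-0.04, -0.018, -0.006], [0, 0, 0.09]], [[-0.08, -0.037, -0.012], [0, 0, 0.18]], [[-0.12, -0.056, -0.018], [0, 0, 0.28]], [[-0.16, -0.074, -0.024], [0, 0, 0.37]], [[-0.2, -0.093, -0.028], [0, 0, 0.462]]], hand=-1)

```text
time: 0.6
ee_pos: [0.3599, 0.439, 0.2502]
eef_rot: [0.385, 0.923, -0.001, 0.0]
ft_force: [0.3, -0.3, -0.2]
width: 0.087
```

```bash
python3 go.py 0.46 0.22 0.25 45
```

```text
t 0.6 tcp [0.3599 0.439  0.2502] yaw_y 44.763049767451605 z [-0.0004 -0.0011 -1.    ] w 0.08704933024895195 F [ 0.3161 -0.2914 -0.2337]
q [-1.0562  0.1898  0.1055  1.5817 -0.0199  1.3724 -0.1673]
shift [-0.226  -0.0831  0.0004] turn [-0.0011  0.0006 -0.0041]
```

>>> step_arm(increments=[[[-0.045, -0.017, 0], [0, 0, 0]], [[-0.09, -0.033, 0], [0, 0, 0]], [[-0.135, -0.05, 0], [0, 0, 0]], [[-0.18, -0.066, 0], [0, 0, 0]], [[-0.226, -0.083, 0], [0, 0, 0]]])

```text
time: 1.1
ee_pos: [0.4603, 0.2183, 0.2502]
eef_rot: [0.384, 0.923, -0.001, -0.0]
ft_force: [0.7, -0.5, 0.6]
width: 0.0874
```

```bash
python3 go.py 0.5 0.0 0.23 45;python3 go.py 0.5 -0.2 0.18 45; python3 go.py 0.4987 -0.3002 0.12 45
```

```text
t 1.1 tcp [0.4603 0.2183 0.2502] yaw_y 44.78556922740603 z [-0.0007 -0.0011 -1.    ] w 0.08735114560725876 F [ 0.7135 -0.5438  0.6484]
q [-0.8045  0.0544  0.284   1.7333 -0.015   1.3572  0.264 ]
shift [-0.1829 -0.1256  0.0204] turn [-0.0012  0.0003 -0.0037]
t 1.1 tcp [0.4603 0.2183 0.2502] yaw_y 44.78556922740603 z [-0.0007 -0.0011 -1.    ] w 0.08735114560725876 F [ 0.7135 -0.5438  0.6484]
q [-0.8045  0.0544  0.284   1.7333 -0.015   1.3572  0.264 ]
shift [-0.3248 -0.2664  0.0706] turn [-0.0012  0.0003 -0.0037]
t 1.1 tcp [0.4603 0.2183 0.2502] yaw_y 44.78556922740603 z [-0.0007 -0.0011 -1.    ] w 0.08735114560725876 F [ 0.7135 -0.5438  0.6484]
q [-0.8045  0.0544  0.284   1.7333 -0.015   1.3572  0.264 ]
shift [-0.395  -0.3378  0.1307] turn [-0.0012  0.0003 -0.0037]
```

>>> step_arm(increments=[[[-0.036, -0.025, 0.004], [0, 0, 0]], [[-0.073, -0.05, 0.008], [0, 0, 0]], [[-0.11, -0.075, 0.012], [0, 0, 0]], [[-0.146, -0.1, 0.016], [0, 0, 0]], [[-0.183, -0.126, 0.02], [0, 0, 0]]])

```text
time: 1.6
ee_pos: [0.4996, -0.002, 0.2302]
eef_rot: [0.384, 0.923, -0.0, -0.0]
ft_force: [0.8, -0.1, -0.4]
width: 0.0867
```

```bash
python3 go.py 0.5 -0.2 0.18 45; python3 go.py 0.4987 -0.3002 0.12 45
```

```text
t 1.6 tcp [ 0.4996 -0.002   0.2302] yaw_y 44.80529460616186 z [-0.0007 -0.0007 -1.    ] w 0.08665805652937411 F [ 0.7759 -0.097  -0.3516]
q [-0.5693  0.0362  0.4983  1.7967 -0.0172  1.3139  0.715 ]
shift [-0.1407 -0.1392  0.0503] turn [-0.001   0.     -0.0034]
t 1.6 tcp [ 0.4996 -0.002   0.2302] yaw_y 44.80529460616186 z [-0.0007 -0.0007 -1.    ] w 0.08665805652937411 F [ 0.7759 -0.097  -0.3516]
q [-0.5693  0.0362  0.4983  1.7967 -0.0172  1.3139  0.715 ]
shift [-0.2109 -0.2107  0.1104] turn [-0.001   0.     -0.0034]
```

>>> step_arm(increments=[[[-0.028, -0.028, 0.01], [0, 0, 0]], [[-0.056, -0.056, 0.02], [0, 0, 0]], [[-0.084, -0.084, 0.03], [0, 0, 0]], [[-0.112, -0.112, 0.04], [0, 0, 0]], [[-0.141, -0.139, 0.05], [0, 0, -0.003]]])

```text
time: 2.1
ee_pos: [0.4999, -0.2016, 0.1799]
eef_rot: [0.383, 0.924, -0.0, -0.0]
ft_force: [0.5, 1.2, 0.2]
width: 0.0872
```

```bash
python3 go.py 0.4987 -0.3002 0.12 45
```

```text
t 2.1 tcp [ 0.4999 -0.2016  0.1799] yaw_y 44.98639911653926 z [-0.0007 -0.0005 -1.    ] w 0.08718546993907898 F [0.5377 1.1525 0.2058]
q [-0.3071  0.1903  0.6837  1.779  -0.127   1.2175  1.1971]
shift [-0.0689 -0.0705  0.0599] turn [-0.0008 -0.0001 -0.0002]
```

>>> step_arm(increments=[[[-0.023, -0.023, 0.015], [0, 0, 0]], [[-0.046, -0.046, 0.03], [0, 0, 0]], [[-0.069, -0.0695, 0.06], [0, 0, -0.008]], [[-0.069, -0.0695, 0.08], [0, 0, -0.008]], [[-0.069, -0.0695, 0.1], [0, 0, -0.008]]])

```text
time: 2.6
ee_pos: [0.4985, -0.3007, 0.0784]
eef_rot: [0.38, 0.925, -0.001, -0.001]
ft_force: [0.3, 0.4, 0.2]
width: 0.0872
```

```bash
python3 go.py 0.4999 -0.2994 0.006 45.5
python3 - <<'E'
from bench import r
import cv2
from h import crop
for n,a in(("scene",(140,120,100,80,8)),("top",(400,190,100,75,8))):
    cv2.imwrite(f"pics/{n}1.png",r.camera(n)["pixels"]); crop(f"pics/{n}1.png",f"pics/{n}1c.png",*a)
E
```

```text
t 2.6 tcp [ 0.4985 -0.3007  0.0784] yaw_y 45.31744066518944 z [-0.0021 -0.0007 -1.    ] w 0.08717292599029523 F [0.2653 0.3556 0.1559]
q [-0.0882  0.4261  0.6827  1.7705 -0.3025  1.0542  1.4934]
shift [-0.0002  0.0021  0.0724] turn [-0.002  -0.001  -0.0032]
```

View pics/scene1c.png

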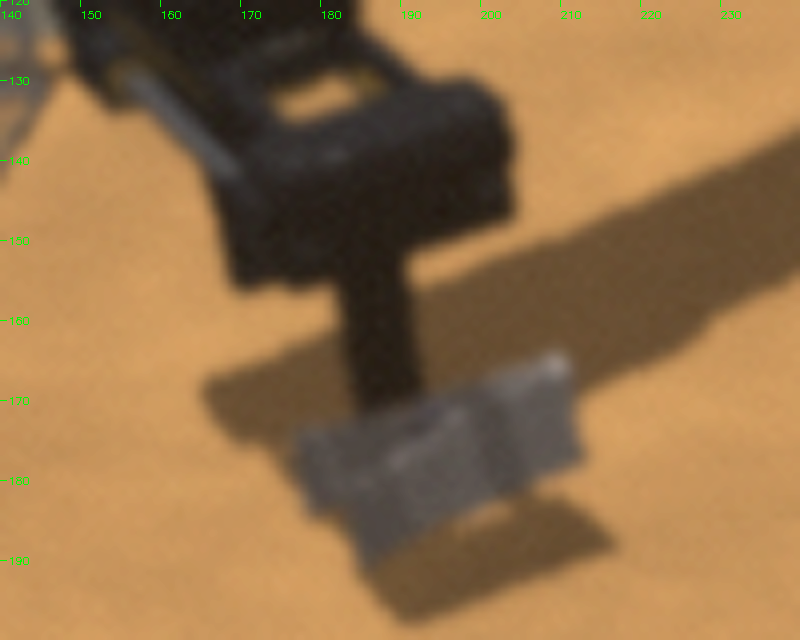

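View pics/top1c.png

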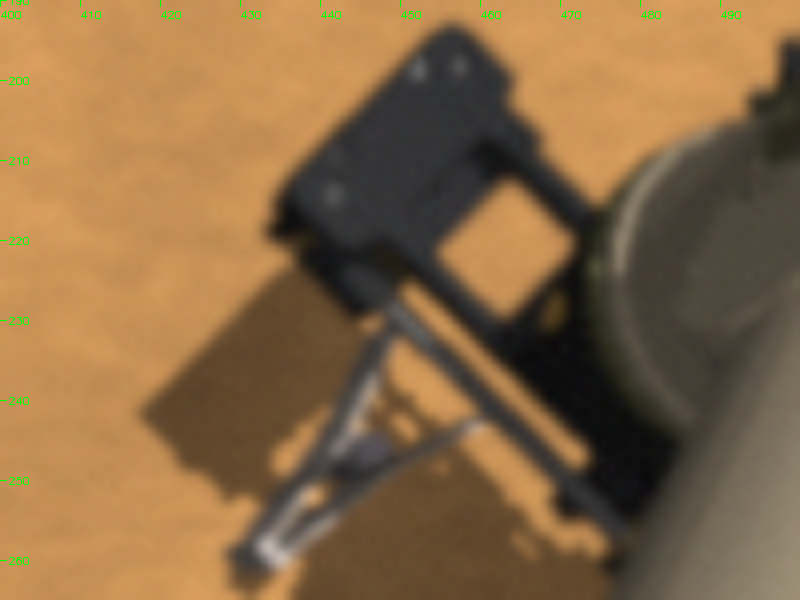

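Run:
```python
from h import *
p=np.array([.4985,-.3007,.0784]);y=np.array([.703,.711,0])
for s in(-.0505,-.0435,0,.0435,.0505):
  for n in("scene","top"): print(s,n,proj(n,p+s*y)[0])
```

```text
-0.0505 scene [172.11342843 154.41794185]
-0.0505 top [473.48958573 251.38520936]
-0.0435 scene [173.1638353  155.45620665]
-0.0435 top [471.50567041 249.39401607]
0 scene [179.90509798 162.1133252 ]
0 top [459.19502637 237.06392738]
0.0435 scene [187.03579583 169.14346166]
0.0435 top [446.92761996 224.8199438 ]
0.0505 scene [188.22173616 170.31153965]
0.0505 top [444.95868693 222.8586433 ]
```

View pics/scene1.png

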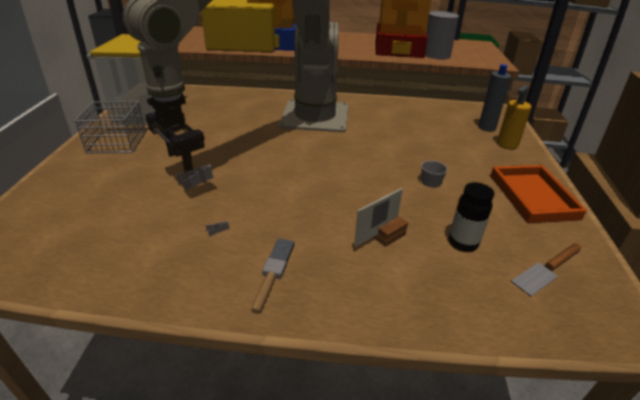

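The crops show the clip undisturbed between the open fingers. The near fingertip is at scene (188,170), as projected. I'm descending and closing.

>>> step_arm(increments=[[[0, 0.002, 0.02], [-0.002, -0.001, -0.003]], [[0, 0.002, 0.04], [-0.002, -0.001, -0.003]], [[0, 0.002, 0.06], [-0.002, -0.001, -0.003]], [[0, 0.002, 0.072], [-0.002, -0.001, -0.003]], [[0, 0.002, 0.072], [-0.002, -0.001, -0.003]]])

```text
time: 3.2
ee_pos: [0.4982, -0.2967, 0.0044]
eef_rot: [0.378, 0.926, 0.0, -0.003]
ft_force: [0.5, -0.6, 0.5]
width: 0.0867
```

```bash
python3 go.py 0.4999 -0.2994 0.006 45.5
```

```text
t 3.2 tcp [ 0.4982 -0.2967  0.0044] yaw_y 45.62452620315847 z [-0.0051  0.0025 -1.    ] w 0.0866964994167368 F [ 0.497  -0.5818  0.4553]
q [-0.0461  0.5268  0.6281  1.817  -0.3782  0.9261  1.5469]
shift [-0.0031 -0.0007 -0.0016] turn [-0.0017 -0.0054  0.0022]
```

>>> step_arm(increments=[[[-0.003, -0.001, -0.0015], [-0.002, -0.005, 0.002]], [[-0.003, -0.001, -0.0015], [-0.002, -0.005, 0.002]]])

```text
time: 3.4
ee_pos: [0.5004, -0.3003, 0.0073]
eef_rot: [0.379, 0.926, 0.0, 0.001]
ft_force: [-0.6, -0.1, -0.5]
width: 0.0871
```

>>> step_arm(increments=[[[0, 0, 0], [0, 0, 0]], [[0, 0, 0], [0, 0, 0]], [[0, 0, 0], [0, 0, 0]], [[0, 0, 0], [0, 0, 0]], [[0, 0, 0], [0, 0, 0]]], hand=1, grip_force=25)

```text
time: 3.9
ee_pos: [0.5004, -0.3003, 0.0074]
eef_rot: [0.379, 0.926, 0.0, 0.001]
ft_force: [-1.3, -0.1, -0.7]
width: 0.0548
```

```bash
python3 go.py 0.4999 -0.2994 0.006 45.5
```

```text
t 3.9 tcp [ 0.5004 -0.3003  0.0074] yaw_y 45.48907352001877 z [ 0.0019 -0.0005 -1.    ] w 0.05477026282627337 F [-1.2773 -0.0993 -0.7353]
q [-0.0431  0.5247  0.6302  1.8127 -0.3792  0.9253  1.5486]
shift [0.001  0.0003 0.0014] turn [ 0.001   0.0017 -0.0002]
```

>>> step_arm(increments=[[[0.001, 0, 0.001], [0, 0, 0]], [[0.001, 0, 0.001], [0, 0, 0]], [[0.001, 0, 0.001], [0, 0, 0]], [[0.001, 0, 0.001], [0, 0, 0]], [[0.001, 0, 0.001], [0, 0, 0]]])

```text
time: 4.4
ee_pos: [0.4996, -0.2996, 0.0063]
eef_rot: [0.379, 0.926, 0.0, 0.001]
ft_force: [0.1, -0.9, 0.3]
width: 0.0192
```

>>> step_arm(increments=[[[0, 0, 0], [0, 0, 0]], [[0, 0, 0], [0, 0, 0]], [[0, 0, 0], [0, 0, 0]], [[0, 0, 0], [0, 0, 0]]])

```text
time: 4.8
ee_pos: [0.4995, -0.2996, 0.0063]
eef_rot: [0.379, 0.925, 0.0, 0.001]
ft_force: [-0.4, -0.5, 0.3]
width: 0.0193
```

```bash
python3 go.py 0.4999 -0.2994 0.006 45.5;  python3 - <<'E'
from bench import r
import cv2
from h import crop
for n,a in(("scene",(150,130,80,60,10)),("top",(405,205,80,60,10))):
    cv2.imwrite(f"pics/{n}2.png",r.camera(n)["pixels"]); crop(f"pics/{n}2.png",f"pics/{n}2c.png",*a)
E
```

```text
t 4.8 tcp [ 0.4995 -0.2996  0.0063] yaw_y 45.48656133496525 z [ 0.0016 -0.0004 -1.    ] w 0.019276662665768104 F [-0.4158 -0.4526  0.2663]
q [-0.0438  0.5244  0.6298  1.8159 -0.3794  0.9226  1.5486]
shift [-0.0001  0.0004  0.0003] turn [ 0.0008  0.0014 -0.0002]
```

View pics/scene2c.png

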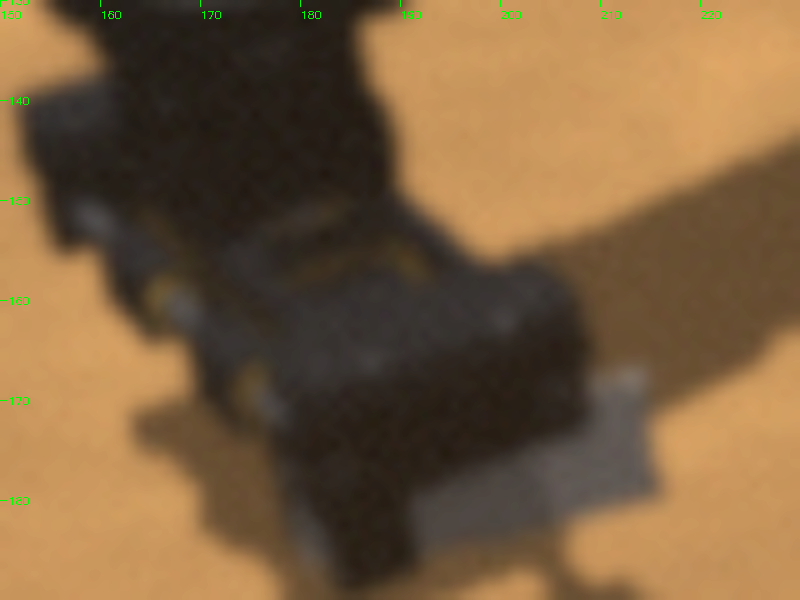

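View pics/top2c.png

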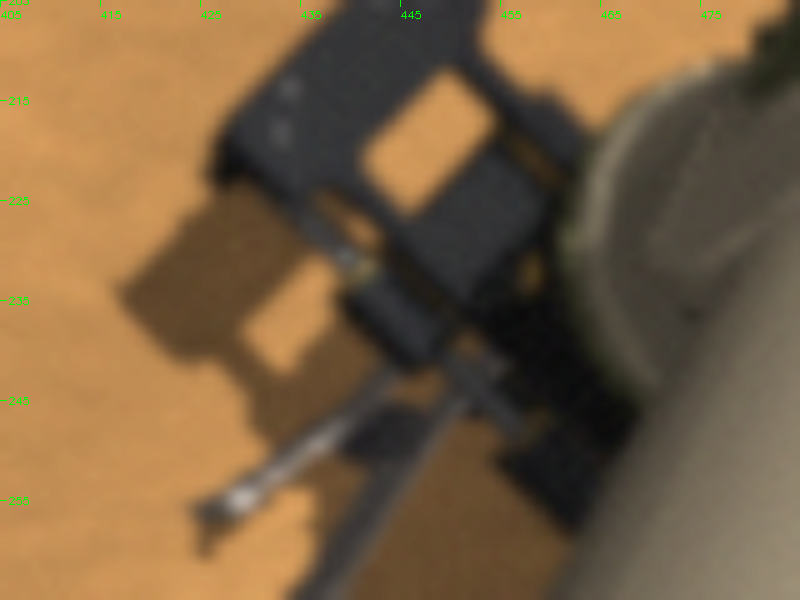

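Top view: jaw tip a is at (429,249.5), the jaws gape, and the opening of 19.3 mm matches the stop. Lifting now.

>>> step_arm(increments=[[[0, 0, -0.015], [0, 0, 0]], [[0, 0, -0.035], [0, 0, 0]], [[0, 0, -0.06], [0, 0, 0]], [[0, 0, -0.09], [0, 0, 0]], [[0, 0, -0.115], [0, 0, 0]]])

```text
time: 5.4
ee_pos: [0.4994, -0.2998, 0.1238]
eef_rot: [0.379, 0.925, 0.0, 0.001]
ft_force: [0.6, 0.1, -0.6]
width: 0.0192
```

```bash
python3 go.py 0.774 0.083 0.12 44.4;  python3 - <<'E'
from bench import r
import cv2
from h import crop
for n,a in(("scene",(140,90,100,75,8)),("top",(405,205,100,75,8))):
    cv2.imwrite(f"pics/{n}3.png",r.camera(n)["pixels"]); crop(f"pics/{n}3.png",f"pics/{n}3c.png",*a)
E
```

```text
t 5.4 tcp [ 0.4994 -0.2998  0.1238] yaw_y 45.46325335927229 z [ 0.0027 -0.0008 -1.    ] w 0.019238061601027832 F [ 0.5651  0.0933 -0.6479]
q [-0.115   0.3688  0.7091  1.7338 -0.2629  1.1333  1.4663]
shift [0.0728 0.4655 0.0042] turn [0.0013 0.0024 0.0186]
```

View pics/scene3c.png

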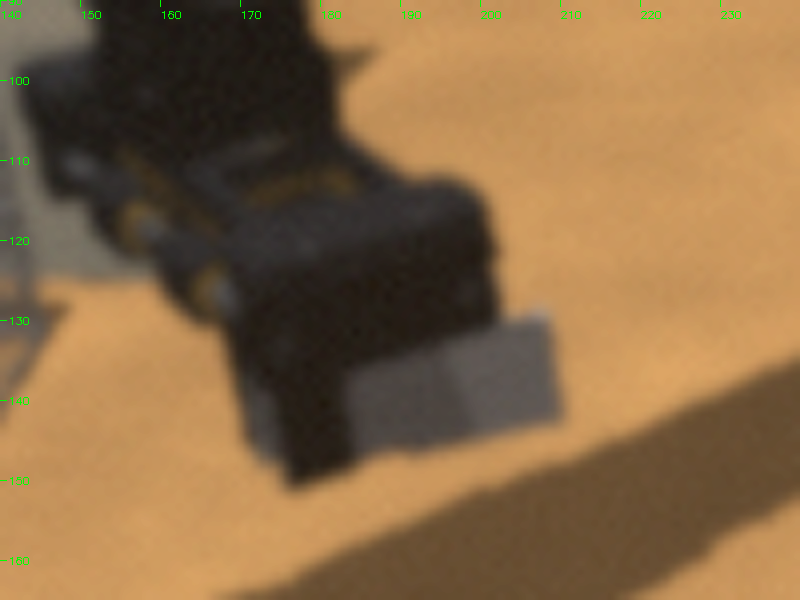

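View pics/top3c.png

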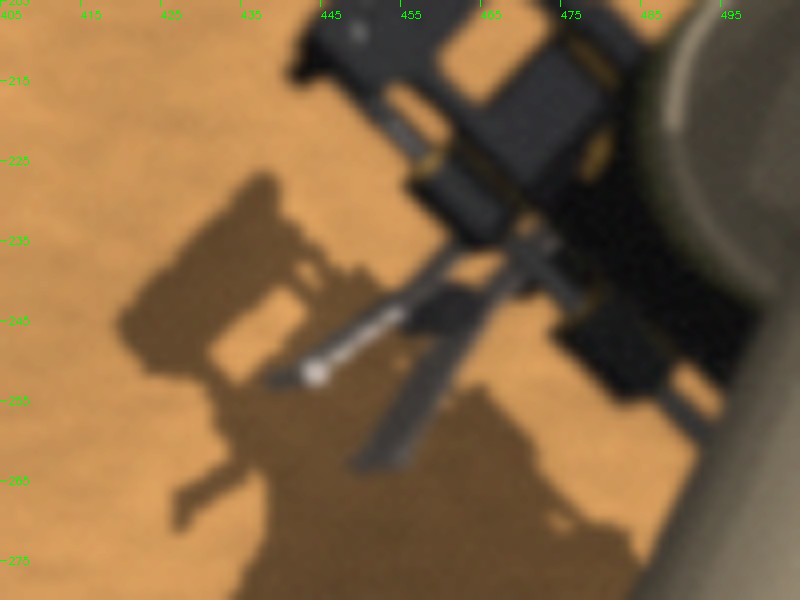

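Run:
```python
from h import *
np.set_printoptions(precision=4,suppress=True)
a=np.radians(45.46);Y=np.array([np.cos(a),np.sin(a)]);X=np.array([-Y[1],Y[0]])
t=np.array([.4994,-.2998])
for n,p in(("top",(444,251.5)),("top",(454.5,262)),("scene",(206,129.3))):
    w=onz(n,p,.158);d=w[:2]-t;print(n,w,"tool x,y",d@X,d@Y)
# expected
for x,y in((.0755,.0167),(.0755,-.0167)):
    P=np.r_[t+x*X+y*Y,.158];print(proj("top",P),proj("scene",P))
```

```text
top [ 0.4547 -0.234   0.158 ] tool x,y 0.0780022829627721 0.015578885552895985
top [ 0.4312 -0.258   0.158 ] tool x,y 0.07789452929194987 -0.018049380890977244
scene [ 0.4598 -0.2319  0.158 ] tool x,y 0.07586215857268498 0.020573852333408985
[[444.3785 250.3964]] [[205.1754 128.8004]]
[[454.7728 260.8484]] [[199.3185 124.2594]]
```

>>> step_arm(increments=[[[0.0, 0.03, 0], [0, 0, 0]], [[0.0, 0.065, 0], [0, 0, 0]], [[0.0, 0.1, 0], [0, 0, 0.005]], [[0.0, 0.14, 0], [0, 0, 0.01]], [[0.0, 0.18, 0], [0, 0, 0.018]]])

```text
time: 6.0
ee_pos: [0.6278, -0.1712, 0.1263]
eef_rot: [0.388, 0.922, 0.0, 0.004]
ft_force: [1.0, -0.3, -0.4]
width: 0.0193
```

```bash
python3 go.py 0.774 0.083 0.12 44.4
```

```text
t 6.0 tcp [ 0.6278 -0.1712  0.1263] yaw_y 44.391099940786624 z [ 0.0069 -0.0021 -1.    ] w 0.019310061648812472 F [ 0.9978 -0.298  -0.3936]
q [-0.2736  0.5079  0.6392  1.5419 -0.3179  1.1901  1.1967]
shift [0.0795 0.2823 0.0068] turn [ 0.0035  0.0063 -0.0002]
```

>>> step_arm(increments=[[[0.0, 0.035, 0], [0, 0, 0]], [[0.0, 0.075, 0], [0.002, 0.003, 0]], [[0.0, 0.115, 0], [0.003, 0.006, 0]], [[0.01, 0.155, 0.002], [0.003, 0.006, 0]], [[0.02, 0.19, 0.004], [0.003, 0.006, 0]]])

```text
time: 6.5
ee_pos: [0.7503, -0.0221, 0.1222]
eef_rot: [0.387, 0.922, 0.0, -0.0]
ft_force: [0.5, 0.3, -0.8]
width: 0.0192
```

```bash
python3 go.py 0.774 0.083 0.12 44.4
```

```text
t 6.5 tcp [ 0.7503 -0.0221  0.1222] yaw_y 44.41441250377188 z [-0.0002  0.0002 -1.    ] w 0.01918608172084407 F [ 0.5365  0.2776 -0.8371]
q [-0.3701  0.7311  0.5782  1.2078 -0.3875  1.3097  0.9623]
shift [0.0585 0.0905 0.0023] turn [-0.     -0.0003  0.0003]
```

>>> step_arm(increments=[[[0.01, 0.025, 0.0], [0, 0, 0]], [[0.022, 0.05, 0.0], [0, 0, 0]], [[0.036, 0.075, 0.0], [0, 0, 0]], [[0.05, 0.09, 0.01], [0, 0, 0]], [[0.058, 0.0905, 0.025], [0, 0, 0]]])

```text
time: 7.0
ee_pos: [0.7745, 0.0865, 0.0965]
eef_rot: [0.386, 0.923, 0.001, -0.0]
ft_force: [-0.3, -1.1, -0.9]
width: 0.0191
```

>>> step_arm(increments=[[[0, 0, 0.018], [0, 0, 0]], [[0, 0, 0.035], [0, 0, 0]], [[0, 0, 0.04], [0, 0, 0]], [[0, 0, 0.04], [0, 0, 0]]])

```text
time: 7.4
ee_pos: [0.7738, 0.0857, 0.0552]
eef_rot: [0.386, 0.922, 0.0, -0.001]
ft_force: [-0.9, -0.1, -1.6]
width: 0.0192
```

```bash
python3 go.py 0.774 0.083 0.056 44.4;python3 - <<'E'
from bench import r
import cv2
from h import crop
for n,a in(("scene",(310,150,130,110,6)),("top",(220,120,120,100,6))):
    cv2.imwrite(f"pics/{n}4.png",r.camera(n)["pixels"]); crop(f"pics/{n}4.png",f"pics/{n}4c.png",*a)
E
```

```text
t 7.4 tcp [0.7738 0.0857 0.0552] yaw_y 44.558310535237666 z [-0.0017  0.0007 -1.    ] w 0.01915234471862005 F [-0.8654 -0.0816 -1.6125]
q [-0.4681  0.8449  0.54    1.1591 -0.4189  1.2444  0.8308]
shift [-0.0021 -0.0017 -0.0008] turn [-0.0007 -0.0017  0.0028]
```

View pics/scene4c.png

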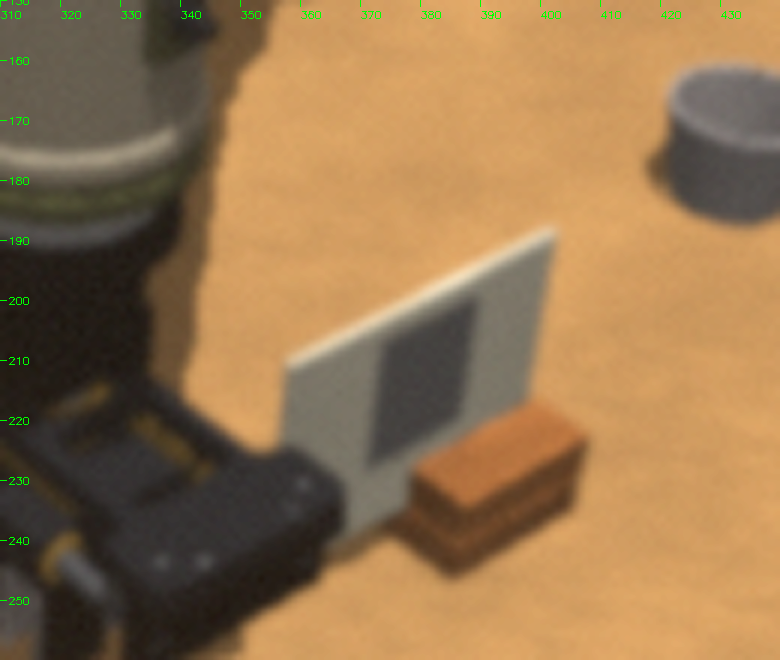

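View pics/top4c.png

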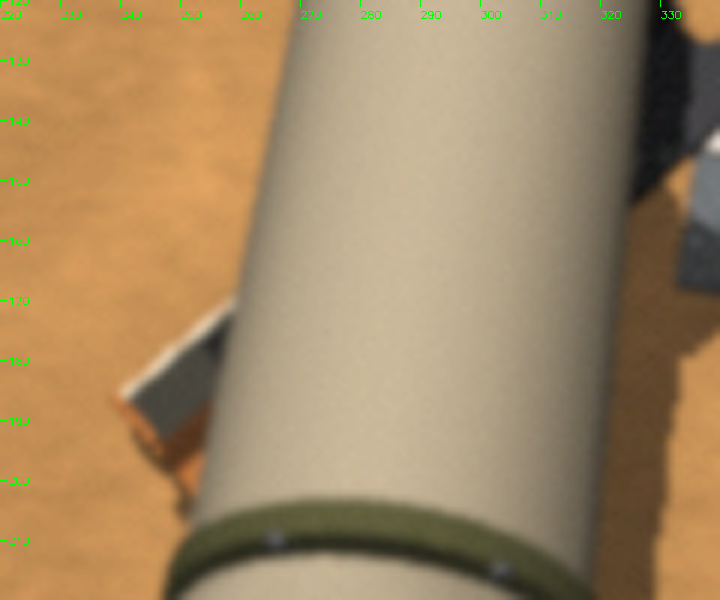

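The clip itself is hidden behind the knuckle (scene (340,235)), but the card and block stand as before. I'm aligning sideways and then advancing along the card.

>>> step_arm(increments=[[[0.0, -0.0017, 0], [-0.001, -0.002, 0.003]], [[0.008, -0.0017, -0.001], [-0.001, -0.002, 0.003]], [[0.018, -0.0017, -0.001], [-0.001, -0.002, 0.003]], [[0.028, -0.0017, -0.001], [-0.001, -0.002, 0.003]], [[0.028, -0.0017, -0.001], [-0.001, -0.002, 0.003]]])

```text
time: 8.0
ee_pos: [0.7531, 0.1076, 0.0585]
eef_rot: [0.386, 0.922, 0.002, 0.001]
ft_force: [1.2, -0.5, -1.8]
width: 0.0196
```

```bash
python3 go.py 0.7387 0.1191 0.056 44.4
```

```text
t 8.0 tcp [0.7531 0.1076 0.0585] yaw_y 44.55277441947245 z [ 0.003   0.0022 -1.    ] w 0.019552889013677775 F [ 1.2    -0.5348 -1.79  ]
q [-0.5203  0.7988  0.5437  1.2311 -0.4086  1.2148  0.8048]
shift [ 0.0183 -0.0021  0.0025] turn [0.0037 0.0005 0.0027]
```

>>> step_arm(increments=[[[0.0, -0.002, 0.0015], [0.003, 0, 0.003]], [[0.005, -0.002, 0.0025], [0.003, 0, 0.003]], [[0.01, -0.002, 0.0025], [0.003, 0, 0.003]], [[0.01, -0.002, 0.0025], [0.003, 0, 0.003]]])

```text
time: 8.4
ee_pos: [0.7442, 0.1142, 0.0559]
eef_rot: [0.387, 0.922, 0.0, 0.0]
ft_force: [0.5, 1.2, -0.8]
width: 0.0195
```

```bash
python3 go.py 0.7387 0.1191 0.056 44.4
python3 - <<'E'
from bench import r
import cv2
from h import *
for n,a in(("scene",(310,150,130,110,6)),):
    cv2.imwrite(f"pics/{n}5.png",r.camera(n)["pixels"]); crop(f"pics/{n}5.png",f"pics/{n}5c.png",*a)
s=r.read_state();t=s["ee_pos"];a=np.radians(44.4);Y=np.array([np.cos(a),np.sin(a),0]);X=np.array([-Y[1],Y[0],0])
for y in(.0167,-.0167):
  for dz in(-.006,.034): print(y,dz,proj("scene",t+.077*X+y*Y+[0,0,dz]))
E
```

```text
t 8.4 tcp [0.7442 0.1142 0.0559] yaw_y 44.4272245832752 z [ 0.0005  0.0006 -1.    ] w 0.019472258393276515 F [ 0.5322  1.1556 -0.8083]
q [-0.5388  0.7867  0.5449  1.2581 -0.4048  1.2032  0.7936]
shift [ 0.0073 -0.0005 -0.0001] turn [ 0.0008 -0.0001  0.0005]
0.0167 -0.006 [[364.1559828  238.39083373]]
0.0167 0.034 [[365.89858587 223.98489504]]
-0.0167 -0.006 [[353.53616452 230.23591432]]
-0.0167 0.034 [[354.93919801 215.9393425 ]]
```

View pics/scene5c.png

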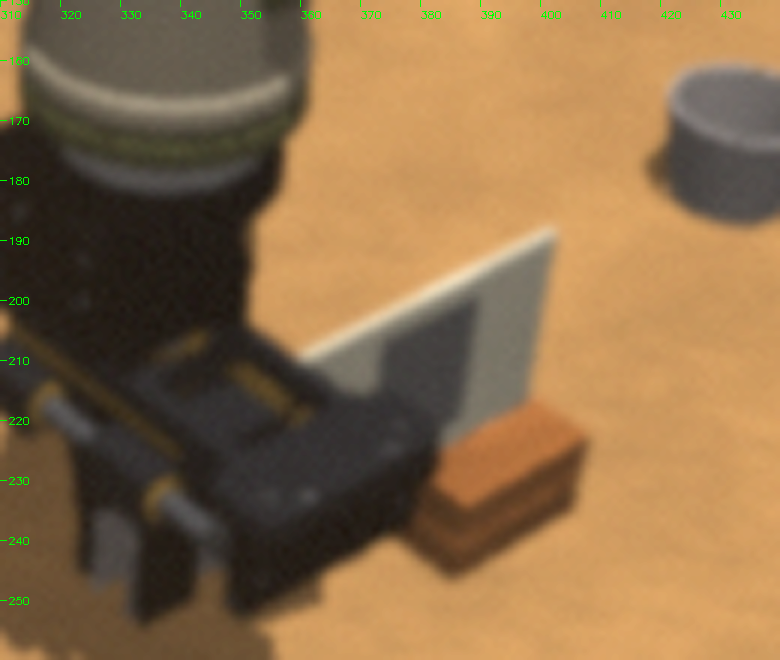

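>>> step_arm(increments=[[[0.003, -0.0005, 0], [0, 0, 0]], [[0.006, -0.0005, 0], [0, 0, 0]], [[0.006, -0.0005, 0], [0, 0, 0]], [[0.006, -0.0005, 0], [0, 0, 0]]])

```text
time: 8.85
ee_pos: [0.7399, 0.1178, 0.056]
eef_rot: [0.387, 0.922, 0.0, 0.0]
ft_force: [-0.5, 0.2, -0.6]
width: 0.0192
```

```bash
python3 go.py 0.7387 0.1191 0.056 44.4
python3 - <<'E'
from bench import r
import cv2
from h import *
cv2.imwrite("pics/scene6.png",r.camera("scene")["pixels"]); crop("pics/scene6.png","pics/scene6c.png",310,150,130,110,6)
cv2.imwrite("pics/top6.png",r.camera("top")["pixels"])
s=r.read_state();print(s["ft_force"],s["width"])
E
```

```text
t 8.85 tcp [0.7399 0.1178 0.056 ] yaw_y 44.41688175631783 z [ 0.0008  0.0003 -1.    ] w 0.019185737284295575 F [-0.5328  0.1925 -0.5914]
q [-0.5486  0.7785  0.5458  1.2718 -0.4025  1.1976  0.7885]
shift [0.0018 0.0001 0.    ] turn [0.0008 0.0003 0.0003]
[-0.52849944 -0.13430171 -0.92050686] 0.019517635829886325
```

View pics/scene6c.png

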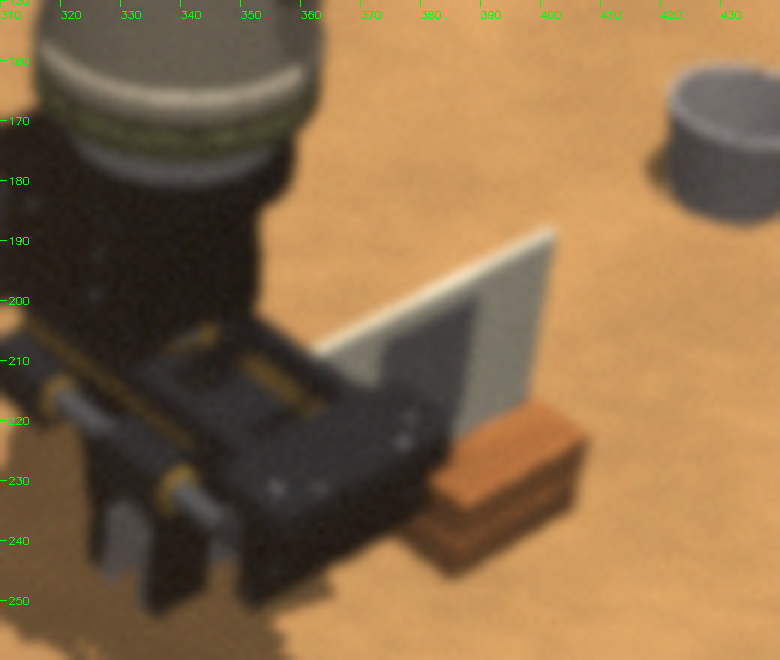

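View pics/top6.png

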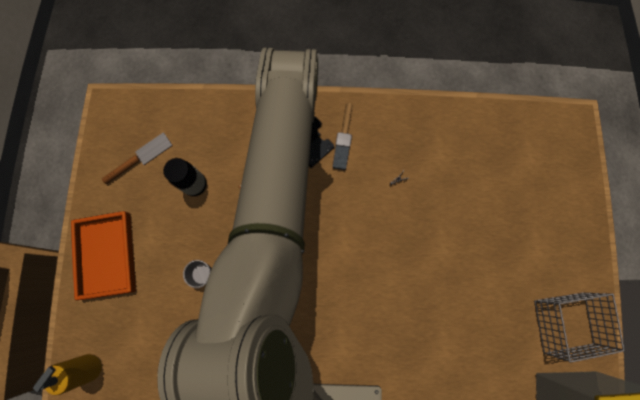

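View pics/scene6.png

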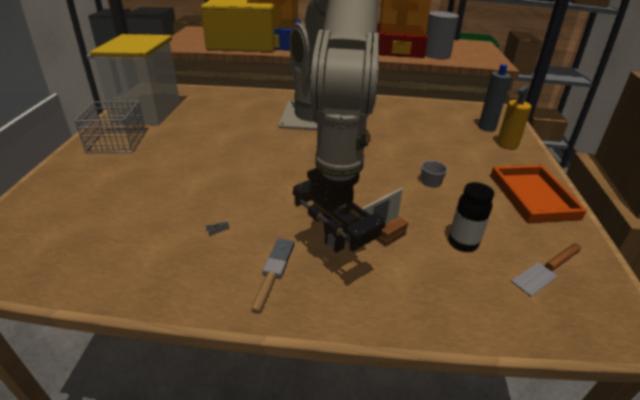

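```bash
python3 -c "
from bench import r
print(r.close_job()); s=r.read_state(); print(s['time'],s['ee_pos'],s['width'],s['ft_force'])"
```

```text
the job is handed in; nothing more can be done
None
the job is handed in; nothing more can be done
```

The arm is holding the larger clip fully open around the card's free edge, and I handed the job in at about 9 s. By calculation, the jaw tips reach about 16–18 mm past the edge, one on each side. The clip's mid-height is at about 70 mm, which is halfway up the card.

**Grip:** the finger opening stayed at 19.2–19.5 mm to the end, so the handles are squeezed to the stop. I looked at the clip right after lifting it. The tips were about 34 mm apart, as expected when fully open, and centred on the gripper to within about 1 mm in the top view; the scene view put tip a about 4 mm further out.

**Clearance:** in the final pose the gripper and arm hide the jaws from both cameras. Their position around the card therefore comes from the measured tool pose, the tip offsets measured after lifting, and the card's position (the two views agreed within about 3 mm), not from seeing them. The calculated gap to each face is about 12 mm at the tips and about 6 mm at the card's edge. Wrist forces stayed at noise level, about 1 N, so there was no sign of contact.

**Other objects:** in the last pictures the visible parts of the card and block line up with the first ones. The small clip, cup, bottle and brush show no sign of having moved.

No check failed, apart from that small tip-position disagreement. I could not read the arm state after handing in.

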